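# Prop open the cure controller's guard and reset its knob

### The job

Take the hooked prop from its stand, lift the spring-loaded amber guard with its crossbar under the yellow ear, and feel the prop's foot fully home into the hole of the socket block, gently and without forcing it, so that the guard stays propped open when you let go. Then turn the knob under the guard clockwise until its white pointer points at the red mark, and leave the guard propped. Leave the other things on the bench alone.

Things in the scene. Friction and masses are not known exactly. Their poses are not given: they have to be found in the camera images.
- case: Black steel controller of a curing unit, fixed to the bench. Case frame: x towards its back (away from the robot at yaw 0), y to its left, z up, origin on the bench. Box from x -110 to 90, y -78 to 117, top at z 105 mm. It carries the guard, knob and socket block. Guard hinge: a line along case y at x 20, z 109 mm.
- guard (a joint): Opening angle of the amber guard (rad): 0 closed, grows as its front swings up and back, stop at 1.95. About 0.12 kg. A spring always pulls it shut (0.036 + 0.03 x angle N m, besides its weight): it falls shut from any angle unless propped.
- hinge (a point): Fixed point on the guard's hinge line: case (20, -122, 109) mm; the line runs along case y. The guard is a hood over the knob, hinged at its back lower edge: closed it fills case x -72 to 20, y -72 to 48, z 109 to 170 mm; open it stands behind the hinge line.
- ear_front (a point): Middle of the front edge of the guard's yellow ear (moves with the guard), 78 mm from the hinge line. The ear is a plate 4 mm thick in the plane of the hinge line, out beyond the case's right side; closed it is level: case x -58 to 0, y -150 to -72, z 107 to 111 mm, with open air below its front part (case x below -24).
- search_mark (a point): Fixed mark: case (-7, -106, 103) mm, on the level of the socket block's top. The block's square hole (12 x 12, 24 mm deep, small chamfer) has its mouth at case x -7, z 103, and its centre 8 to 24 mm from this mark towards case -y: the block is clamped anywhere along its rail, so the place is not measured and must be felt or seen.
- rail (a point): Underside of the aluminium socket block, case (-7, -122, 79) mm, fixed point of the rail on the case's right side. The block is 30 (case x) x 64 (case y) x 24 mm high, flat on top, hole in its middle; it holds still under less than 40 N.
- prop: Hooked steel prop, 0.13 to 0.2 kg, upright in the stand, tip 10 mm above the bench. Origin at its lower tip, z up along it, x along its toe. Square 10 mm shank, lowest 5 mm tapered to 6 mm; collar 20 x 20 mm, underside at z 22 mm, lands on the block when home. Seated, its toe points to case +x and its crossbar leans on the ear's underside, guard open about 1.6 rad.
- prop_bar (a point): Centre of the prop's round crossbar: prop (28, 0, 56) mm. Diameter 8, length 30 mm along prop y, carried by the 8 mm thick toe.
- prop_grip (a point): Middle of the prop's orange grip: prop (0, 0, 89) mm. 18 x 18 mm, from z 72 to 106 mm.
- stand: Wooden block 70 x 70 x 32 mm, fixed, with a 12 mm square hole holding the prop; origin under its centre. The prop lifts out straight up (22 mm).
- knob (a joint): Angle of the knob (rad), 0 to 2.4, growing clockwise seen from above. At 0 its white pointer points to case -x; at 1.25 it points to the red mark on the case. Friction about 0.06 N m; it stays where it is left.
- knob_grip (a point): On the knob's vertical axis at the height to grip it: case (-28, -8, 150) mm. The knob's grip is an upright bar 38 long, 14 wide (grip this width), top at z 157 mm; at joint 0 the bar lies along case x. Its base is a disc of 20 mm radius, top at z 127 mm.
- ink_jar: Bystander, leave alone: closed blue ink jar, 70 mm across, 75 mm high.
- tape_roll: Bystander, leave alone: blue tape roll lying flat, 96 mm across, 25 mm high.
- screwdriver: Bystander, leave alone: screwdriver lying flat.
- squeegee: Bystander, leave alone: wooden squeegee standing on its rubber edge, 30 x 160 x 61 mm.
- mixing_cup: Bystander, leave alone: white open mixing cup, 72 mm across, 85 mm high.
- ink_spatula: Bystander, leave alone: spatula lying flat.
Not all that is in view belongs to the job. Of the things shaped like the prop, the steel one is meant.

How it is judged (in metres and radians):
On the way, in this order (a step that is already met when the one before it is completed fails the run):
1. the guard is propped open (over 1.4 rad) by the prop, home in the socket and let go (z of prop in the frame of search_mark between -0.03 and -0.017 m and horizontal distance between prop and search_mark below 0.032 m and angle between prop's own z axis and vertical below 0.3 rad and value of joint guard above 1.4 rad and contact force between the fingers and prop below 0.05 N), for 0.3 s.
2. the knob's pointer is at the red mark (1.25 rad within 0.12) (value of joint knob between 1.13 and 1.37 rad), for 0.2 s.
At the end, for the whole second after the job is handed in: The prop stands home in the socket hole (tip at least 17 mm below the block's top, within 0.3 rad of upright), let go and at rest; the guard stays open beyond 1.4 rad; the knob is within 0.12 rad of the red mark (1.25 rad) (all of step 1 and all of step 2 and linear speed of prop below 0.02 m/s); the robot touches nothing.
It fails at once if the prop is forced: pressed on the case, guard or socket block with more than 35 N (contact force between prop and case above 35 N).
It fails at once if a bystander is moved more than 30 mm (distance of any of ink_jar, tape_roll, screwdriver, squeegee, mixing_cup, ink_spatula from where it was at the start of the episode above 0.03 m).
It also fails if it takes over 61 s, if anything falls off the work surface, if the arm or the gripper's body presses on something with over 40 N, if the wrist force passes 120 N, or if a joint passes its speed limit or range.

### The arm

A 6-joint arm with a two-finger parallel gripper is mounted at the origin on the work surface. World frame = base frame: x ahead of the robot, y to its left, z up, the work surface at z = 0. Lengths are in mm, angles in rad, forces in N, time in s.
With the tool pointing down it reaches from about 275 to 1000 mm from the base axis. Payload 8.4 kg.
Tool frame: the origin (TCP) lies between the finger pads; the fingertips stand 11 mm ahead of it and the grasp point (between the pads) lies 8 mm behind it; z points along the fingers, y is the direction in which the jaws open and shut (so a half turn about z gives the same grasp; the last joint's range is limited). The gripper opens to 85 mm and grips with 20 to 120 N. Pads are 22 mm wide; open, the fingers measure 114 mm over their backs; the gripper's body (76 mm by 85 mm) begins 54 mm behind the grasp point. The pads swing forward as they close: fully open they stand 13 mm farther back than shut.
Start: joints at [-1.255, 0.353, 1.633, -0, 1.155, -0.002], TCP at [195.297, -593.706, 242.281] pointing down, gripper open.
Joint ranges: [-2.63, 2.63], [-0.92, 2.1], [0.06, 2.66], [-1.3, 4.44], [0, 2.69], [-3.02, 3.02]. Speed limits (rad/s): [2.22, 2.22, 2.79, 3.14, 3.14, 3.14].

### API

Orientations are given as [roll, pitch, yaw] about the fixed x, y, z axes, in that order (R = Rz(yaw) Ry(pitch) Rx(roll)).
In Python, from rig import r, eyes gives the robot as it stands. The module is installed in compiled form; this text tells all that it offers.
- The arm moves only by the tool servo_tool, never from a script. Its argument "rows" is a list of rows, each a list of 3 entries, a list of its own where there are three numbers: the shift along the world's x, y, z in cm, then the turn about the world's z in rad, then the finger opening in cm, from 0 to 8.54. A call has 1 to 5 rows; each row shifts and turns the commanded pose from where the row before left it; what a row does not reach is not made up. A row lasts 1/12 s, in which the tool goes at most 41.7 mm and 7.16 degrees, less where a joint would pass 70% of its speed; a pose out of reach is approached as far as the arm can. A call is refused whole if a number of a shift passes 4.17 or a number of a turn 0.125, either way. A call with a gripper value outside its range is refused whole. The fingers move at their own pace and stop on an object; "squeeze" is the grip in N (left out, the last holds). Time passes only in rows, so rows that do not move let the fingers close. It gives the time, the measured TCP pose, the force and the opening at its end, in the units of the state.
- r.sense(): the state, without advancing time (a new reading comes with each control period).
- eyes.grab_frame(name): name is "side" or "top" or "wrist"; returns a dict with "frame" (384x512x3 uint8, red, green, blue), "depth" (384x512 float32, mm along the optical axis (not along the pixel's ray), 0 where there is no reading), "vertical_fov" (degrees; the focal length in pixels is half the picture's height over the tangent of half this angle, whatever the lens; pixels are square), "cx", "cy" (the principal point, pixels), "camera_from_world" (4x4, takes a point from world to camera coordinates); the wrist camera has in their place "hand_eye" (4x4, takes a point from camera to tool coordinates, whose origin is the TCP and whose axes are the flange's). Camera axes: x right, y down, z forward; pixel columns grow to the right and rows downward; lengths in mm; the calibration is good to about 2 mm. A picture is of the moment at which its call begins: read the wrist's pose just before it.
- r.sign_off(): hands the job in, once; it reports no verdict.
The state is a dict: "clock": time; "qpos": joint angles; "qvel": joint speeds; "joint_efforts": joint torques, N m; "eef_pos": TCP position; "tcp_rot": TCP orientation; "contact_force": force on the tool from outside, world axes, zero at the start; "wrist_torque": the same for the moment, N m; "opening": opening from 0.0 (shut) to 1.0 (fully open).
Only numpy, scipy, OpenCV 4.12 (cv2) and the standard library are available. Lean on these libraries where they do the work, as an engineer would, in place of code of your own. Each camera call takes 0.05 s, during which the arm holds its last target.

## Working session

There is one attempt and no reset: what is moved stays moved. The work goes in short steps, Python scripts to look and compute and a tool call to move; the robot and the scene stay as the last step left them, time stands still between calls to the robot, and variables do not carry over. Pictures are saved under pics/ and viewed, and the job is handed in when it is done.

Besides the shell and the picture viewer there is one more tool, called after "Emit:" by a JSON object that holds its "api" and its "payload". servo_tool: Moves the arm, as the interface text tells. Its arguments: {"type":"object","properties":{"rows":{"type":"array"},"squeeze":{"type":"number"}},"required":["rows"]}

```bash
ls; mkdir -p pics; cat > h.py <<'E'
import numpy as np, cv2
from rig import r, eyes
from scipy.spatial.transform import Rotation as R
def save(n,f): cv2.imwrite(f'pics/{n}.png',cv2.cvtColor(f['frame'],cv2.COLOR_RGB2BGR))
def cam(name):
    s=r.sense(); f=eyes.grab_frame(name); 
    h=f['frame'].shape[0]; f['f']=h/2/np.tan(np.radians(f['vertical_fov'])/2)
    if name=='wrist':
        T=np.eye(4); T[:3,:3]=R.from_euler('xyz',s['tcp_rot']).as_matrix(); T[:3,3]=s['eef_pos']
        f['w']=T@np.array(f['hand_eye'])
    else: f['w']=np.linalg.inv(np.array(f['camera_from_world']))
    np.savez(f'last_{name}.npz',frame=f['frame'],depth=f['depth'],f=f['f'],cx=f['cx'],cy=f['cy'],w=f['w'])
    return f
def cloud(f):
    d=f['depth']; v,u=np.mgrid[:d.shape[0],:d.shape[1]]
    P=np.stack([(u-f['cx'])/f['f']*d,(v-f['cy'])/f['f']*d,d],-1)
    W=P@f['w'][:3,:3].T+f['w'][:3,3]; W[d==0]=np.nan
    return W
def proj(f,p):
    c=np.linalg.inv(f['w'])@np.append(p,1); return c[0]/c[2]*f['f']+f['cx'],c[1]/c[2]*f['f']+f['cy']
E
python3 - <<'E'
from h import *
print(r.sense())
for n in ['side','top','wrist']:
    f=cam(n); save(n+'0',f); print(n,f['f'],f['w'].round(2))
E
```

```text
pics
{'clock': 0.0, 'qpos': array([-1.25542121e+00,  3.53655811e-01,  1.63413725e+00, -2.01148491e-05,
        1.15521836e+00, -2.40138323e-03]), 'qvel': array([ 0.00157525, -0.00021191,  0.00074287,  0.00068478,  0.00106153,
       -0.00135674]), 'joint_efforts': array([ 5.63249869e-04, -6.05239749e+01, -3.42077994e+01,  6.96982670e-05,
        9.05989960e-03, -7.36667793e-07]), 'eef_pos': array([ 195.13231204, -593.26390135,  241.55555997]), 'tcp_rot': array([-3.14017384e+00,  1.49841309e-05,  3.17784645e-01]), 'contact_force': array([-0.42701995, -0.58361195,  1.28467448]), 'wrist_torque': array([-0.02177793, -0.03116508,  0.0375514 ]), 'opening': 0.9988292837736398}
side 366.4668345176932 [[ 9.9000e-01 -1.0000e-01  1.0000e-01  4.2158e+02]
 [-1.4000e-01 -6.4000e-01  7.6000e-01 -8.3645e+02]
 [-2.0000e-02 -7.6000e-01 -6.5000e-01  8.2386e+02]
 [ 0.0000e+00  0.0000e+00  0.0000e+00  1.0000e+00]]
top 389.0601045307617 [[-7.00000e-02 -9.70000e-01  2.10000e-01  2.91920e+02]
 [-1.00000e+00  7.00000e-02 -1.00000e-02 -2.53000e+00]
 [-0.00000e+00 -2.10000e-01 -9.80000e-01  1.26141e+03]
 [ 0.00000e+00  0.00000e+00  0.00000e+00  1.00000e+00]]
wrist 286.6656095460014 [[ 3.1000e-01 -9.1000e-01 -2.6000e-01  2.6125e+02]
 [-9.5000e-01 -3.0000e-01 -8.0000e-02 -5.7170e+02]
 [-0.0000e+00  2.8000e-01 -9.6000e-01  3.7234e+02]
 [ 0.0000e+00  0.0000e+00  0.0000e+00  1.0000e+00]]
```

View pics/side0.png

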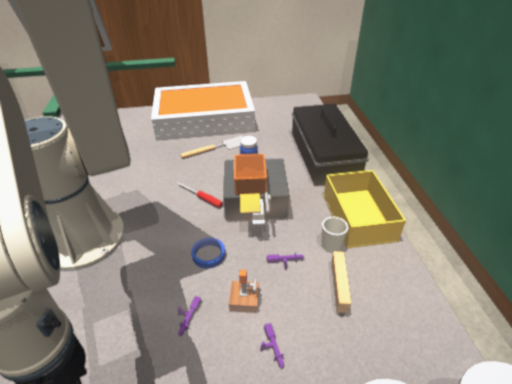

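View pics/top0.png

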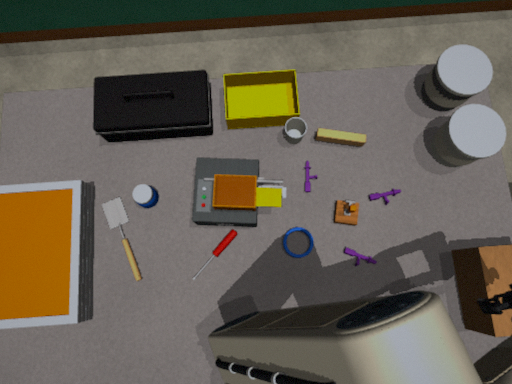

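View pics/wrist0.png

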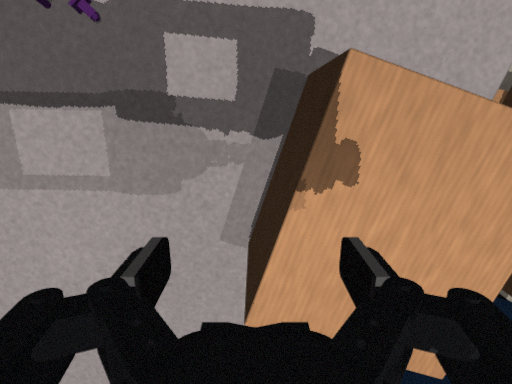

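The case is at top-view pixel (228,190), the stand with the steel prop at (347,212), and the purple decoys lie flat around it. I'll zoom in and measure.

```bash
python3 - <<'E'
from h import *
z=dict(np.load('last_top.npz')); s=dict(np.load('last_side.npz'))
a=cv2.resize(z['frame'][140:240,180:380],None,fx=4,fy=4,interpolation=cv2.INTER_CUBIC)
cv2.imwrite('pics/tz.png',a[:,:,::-1])
b=cv2.resize(s['frame'][140:320,190:320],None,fx=4,fy=3.3,interpolation=cv2.INTER_CUBIC)[:600]
cv2.imwrite('pics/sz.png',b[:,:,::-1])
W=cloud(z)
for n,c in dict(case=(228,190),amber=(236,191),ear=(268,197),stand=(340,205),prop=(347,208)).items(): print(n,W[c[1],c[0]].round(1))
# case top: points z 95..112 near
P=W[140:240,180:380].reshape(-1,3)
for nm,lo,hi in [('casetop',100,109),('guardtop',160,180),('stand',25,38),('prop',95,125)]:
    m=(P[:,2]>lo)&(P[:,2]<hi); Q=P[m]; 
    rect=cv2.minAreaRect(Q[:,:2].astype(np.float32)) if len(Q) else None; print(nm,len(Q),rect, Q[:,2].mean() if len(Q) else 0)
E
```

```text
case [531.4  66.7 166.4]
amber [526.   43.7 169.9]
ear [514.  -49.  106.6]
stand [ 486.  -280.5   29.3]
prop [ 474.3 -300.9   32.4]
casetop 2391 ((531.9840698242188, -65.52943420410156), (485.3502502441406, 200.3214111328125), 83.61673736572266) 105.43726744143206
guardtop 1390 ((528.7531127929688, 49.41062927246094), (123.19225311279297, 95.02703857421875), 83.68875885009766) 170.66078984893258
stand 617 ((554.7595825195312, -111.442626953125), (578.2315063476562, 329.40826416015625), 85.949951171875) 31.607386131342654
prop 3279 ((532.1563110351562, -67.12876892089844), (488.3997497558594, 201.3670196533203), 83.57451629638672) 107.08504481524422
```

View pics/tz.png

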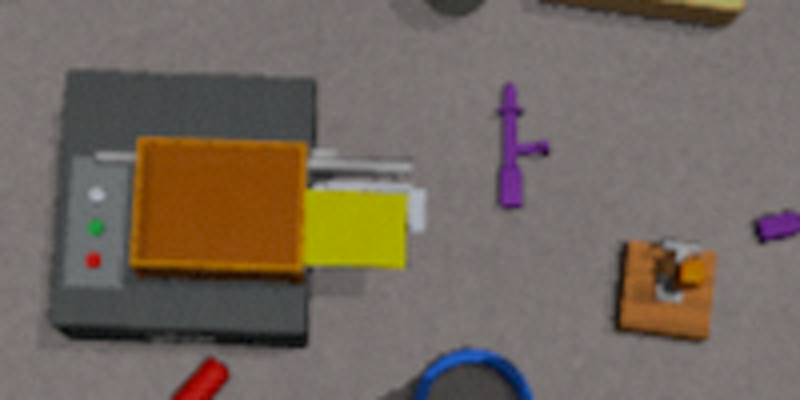

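View pics/sz.png

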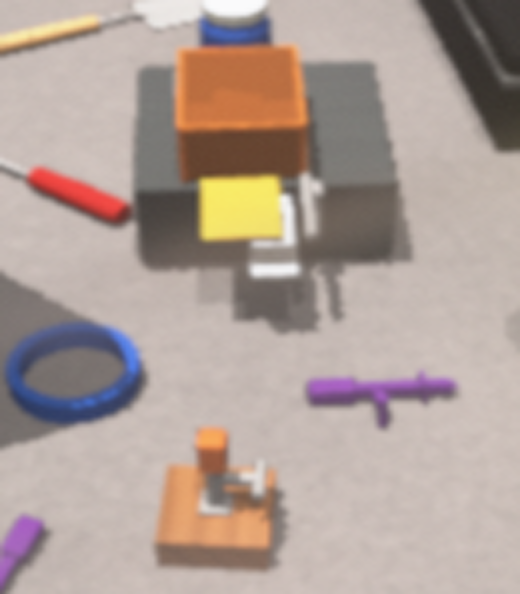

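```bash
python3 - <<'E'
from h import *
for n in ['top','side']:
    z=dict(np.load(f'last_{n}.npz')); W=cloud(z); F=z['frame'].astype(int)
    hsv=cv2.cvtColor(z['frame'],cv2.COLOR_RGB2HSV)
    X,Y,Z=W[...,0],W[...,1],W[...,2]
    st=(abs(X-470)<80)&(abs(Y+300)<80)
    print(n)
    for nm,lo,hi in [('standtop',27,36),('bar/toe',58,76),('grip',85,122),('griptop',110,122)]:
        m=st&(Z>lo)&(Z<hi); Q=W[m]
        if len(Q)>3: print(nm,len(Q),Q.mean(0).round(1),Q.min(0).round(1),Q.max(0).round(1),cv2.minAreaRect(Q[:,:2].astype(np.float32)))
    cs=(abs(X-530)<160)&(abs(Y-40)<160)
    for nm,m in [('guardtop',cs&(Z>162)&(Z<180)),('casetop',cs&(Z>100)&(Z<108)&(Y>-40)),('yellow',cs&(hsv[...,0]>25)&(hsv[...,0]<35)&(hsv[...,1]>150)&(Z>95)),('pale',cs&(hsv[...,1]<40)&(F.min(-1)>150)&(Y<-30)&(Z>60))]:
        Q=W[m]
        if len(Q)>3: print(nm,len(Q),Q.mean(0).round(1),Q.min(0).round(1),Q.max(0).round(1),cv2.minAreaRect(Q[:,:2].astype(np.float32)))
E
```

```text
top
standtop 352 [ 459.7 -293.7   32.4] [ 421.9 -337.4   27. ] [ 503.1 -256.2   36. ] ((463.09375, -297.26483154296875), (71.91090393066406, 70.67567443847656), 77.21317291259766)
bar/toe 35 [ 486.  -301.3   69.4] [ 460.  -316.    62.2] [ 494.2 -288.2   73.6] ((478.3323669433594, -303.34747314453125), (34.06420135498047, 26.909502029418945), 6.014744758605957)
grip 53 [ 461.8 -295.   111.3] [ 453.6 -305.1   86. ] [ 473.  -286.5  119.1] ((462.8050537109375, -296.51751708984375), (17.921918869018555, 17.568645477294922), 76.13056182861328)
griptop 37 [ 462.4 -296.8  116.2] [ 454.1 -305.1  110.7] [ 470.6 -286.5  119.1] ((462.83056640625, -296.1077880859375), (17.62439727783203, 15.66585922241211), 80.65458679199219)
guardtop 1386 [528.3  49.4 170.7] [475.6 -16.9 162.2] [581.4 115.3 177.7] ((528.7531127929688, 49.41062927246094), (123.19225311279297, 95.02703857421875), 83.68875885009766)
casetop 2097 [549.7  93.3 105.1] [438.7 -39.8 100. ] [656.2 183.4 108. ] ((546.74755859375, 66.4381103515625), (219.76870727539062, 200.3214111328125), 83.61673736572266)
yellow 457 [513.7 -49.2 111.7] 
[... 1042 characters left out ...]
6142578)
guardtop 822 [527.1  45.7 169.4] [475.4 -15.3 162. ] [579.4 118.3 173.7] ((528.0679321289062, 50.742088317871094), (127.5601577758789, 93.04867553710938), 83.8734130859375)
casetop 1209 [560.2  64.1 104.5] [439.3 -38.7 100.1] [654.8 184.2 107.9] ((546.0711669921875, 70.95841217041016), (216.8049774169922, 199.78907775878906), 83.7137222290039)
yellow 31 [509.7 -23.5 110.5] [488.3 -50.3 108.1] [542.7 -11.2 113.9] ((510.43597412109375, -23.05685043334961), (62.50705337524414, 31.896072387695312), 23.82954978942871)
pale 161 [544.5 -75.9  96.9] [ 515.5 -104.8   73. ] [577.2 -30.5 115.6] ((550.5264282226562, -68.89070129394531), (92.08816528320312, 38.54951477050781), 60.26676559448242)
```

Emit:
{"api": "servo_tool", "payload": {"rows": [[[1.3,1.4,0],0.124,8.5],[[1.3,1.4,0],0.124,8.5],[[1.3,1.4,0],0.124,8.5],[[1.3,1.4,0],0.124,8.5],[[1.3,1.4,0],0.124,8.5]], "squeeze": 40}}

```text
clock: 0.57
eef_pos: [260.7, -522.9, 242.0]
tcp_rot: [-3.141, -0.0, 0.944]
contact_force: [0.9, -0.2, -0.5]
opening: 0.995
```

Emit:
{"api": "servo_tool", "payload": {"rows": [[[1.3,1.4,0],0.124,6],[[1.3,1.4,0],0.124,6],[[1.3,1.4,0],0.124,6],[[1.3,1.4,0],0.124,6],[[1.3,1.4,0],0.124,6]]}}

```text
clock: 0.98
eef_pos: [325.8, -452.8, 242.1]
tcp_rot: [-3.141, -0.0, 1.564]
contact_force: [-0.2, 0.1, 0.1]
opening: 0.702
```

Emit:
{"api": "servo_tool", "payload": {"rows": [[[1.3,1.4,0],0.124,6],[[1.3,1.4,0],0.124,6],[[1.3,1.4,0],0.124,6],[[1.3,1.4,0],0.124,6],[[1.3,1.4,0],0.124,6]]}}

```text
clock: 1.4
eef_pos: [390.7, -382.8, 242.1]
tcp_rot: [-3.142, -0.0, 2.184]
contact_force: [0.5, -0.2, -0.2]
opening: 0.703
```

Emit:
{"api": "servo_tool", "payload": {"rows": [[[1.3,1.4,0],0.124,6],[[1.3,1.4,0],0.124,6],[[1.3,1.4,0],0.124,6],[[1.3,1.4,0],0.124,6],[[0.7,1.7,0],0.124,6]]}}

```text
clock: 1.82
eef_pos: [450.5, -310.2, 242.1]
tcp_rot: [-3.142, 0.0, 2.804]
contact_force: [-0.2, 0.1, 0.5]
opening: 0.7
```

```bash
python3 - <<'E'
from h import *
s=r.sense();print(s)
f=cam('wrist');save('w1',f);print(f['w'].round(2))
E
```

```text
{'clock': 1.8167, 'qpos': array([-6.05881702e-01,  2.31973865e-01,  1.80164350e+00,  1.08151428e-04,
        1.10753006e+00, -1.83914514e+00]), 'qvel': array([ 0.38813291, -0.08948974,  0.12348735, -0.00171274, -0.02067477,
       -1.08955544]), 'joint_efforts': array([-3.30375709e+00, -4.97114789e+01, -3.32723916e+01, -2.11903994e-02,
        1.80147928e-01,  1.84755296e+00]), 'eef_pos': array([ 450.45116679, -310.21158589,  242.14543123]), 'tcp_rot': array([-3.14156792e+00,  4.54948606e-04,  2.80401146e+00]), 'contact_force': array([-0.20689185,  0.12893215,  0.48690483]), 'wrist_torque': array([0.02136882, 0.02924523, 0.01587035]), 'opening': 0.6996191331251499}
[[ 3.3000e-01  9.1000e-01  2.6000e-01  3.8337e+02]
 [ 9.4000e-01 -3.2000e-01 -9.0000e-02 -2.8710e+02]
 [ 0.0000e+00  2.8000e-01 -9.6000e-01  3.7281e+02]
 [ 0.0000e+00  0.0000e+00  0.0000e+00  1.0000e+00]]
```

Emit:
{"api": "servo_tool", "payload": {"rows": [[[1.2,1.4,0],0.118,6],[[0,0,0],0,6]]}}

```text
clock: 2.03
eef_pos: [462.4, -295.2, 242.1]
tcp_rot: [3.141, 0.0, 2.922]
contact_force: [-0.1, 0.1, -0.0]
opening: 0.701
```

```bash
python3 - <<'E'
from h import *
s=r.sense();print(s['eef_pos'],s['tcp_rot'])
f=cam('wrist');save('w2',f); W=cloud(f)
X,Y,Z=W[...,0],W[...,1],W[...,2]
st=(abs(X-470)<60)&(abs(Y+300)<60)
for nm,lo,hi in [('standtop',27,36),('bar/toe',58,76),('griptop',113,122)]:
    m=st&(Z>lo)&(Z<hi); Q=W[m]
    if len(Q)>3: print(nm,len(Q),Q.mean(0).round(1),Q.min(0).round(1),Q.max(0).round(1),cv2.minAreaRect(Q[:,:2].astype(np.float32)))
E
```

```text
[ 462.36274957 -295.15853704  242.14542116] [3.14076866e+00 1.65077032e-04 2.92158531e+00]
standtop 2744 [ 456.4 -295.6   31.3] [ 419.6 -337.6   27. ] [ 502.  -255.4   36. ] ((460.717529296875, -296.5538024902344), (70.07650756835938, 70.36211395263672), 77.74259185791016)
bar/toe 199 [ 485.2 -302.2   68. ] [ 454.7 -317.4   58.2] [ 493.4 -287.8   70.6] ((473.06365966796875, -299.6480407714844), (29.16559600830078, 35.89177703857422), 78.04874420166016)
griptop 300 [ 460.4 -296.5  114.9] [ 451.3 -305.7  113.1] [ 470.2 -287.   117.1] ((460.7574768066406, -296.54486083984375), (16.918851852416992, 16.973331451416016), 77.78295135498047)
```

View pics/w2.png

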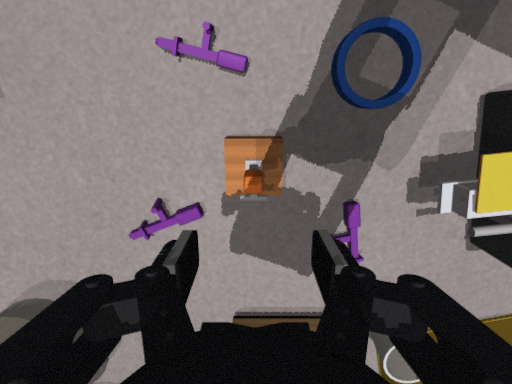

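Emit:
{"api": "servo_tool", "payload": {"rows": [[[-0.1,-0.1,-3.5],0,5],[[0,0,-4],0,5],[[0,0,-4],0,5],[[0,0,-3.6],0,5],[[0,0,0],0,5]]}}

```text
clock: 2.5
eef_pos: [455.8, -295.9, 85.1]
tcp_rot: [3.138, -0.01, 2.912]
contact_force: [-1.3, 1.6, 0.0]
opening: 0.585
```

```bash
python3 - <<'E'
from h import *
z=dict(np.load('last_wrist.npz')); W=cloud(z)
X,Y,Z=W[...,0],W[...,1],W[...,2]
O=np.array([555.7,58.8]); a=-0.111
C=np.array([[np.cos(a),np.sin(a)],[-np.sin(a),np.cos(a)]])
for n in ['wrist','top','side']:
    z=dict(np.load(f'last_{n}.npz')); W=cloud(z); P=(W[...,:2]-O)@C.T; Z=W[...,2]
    F=z['frame'].astype(int)
    for nm,lo,hi in [('blocktop',97,106),('ear',107,115)]:
        m=(Z>lo)&(Z<hi)&(abs(P[...,0]+25)<60)&(P[...,1]<-85)&(P[...,1]>-180)
        if nm=='blocktop': m&=(F.max(-1)-F.min(-1)<40)
        Q=P[m]
        if len(Q): print(n,nm,len(Q),np.percentile(Q,[0,5,50,95,100],axis=0).round(1).tolist(),Z[m].mean())
E
```

```text
wrist blocktop 501 [[-58.1, -154.4], [-23.7, -153.5], [-1.5, -148.9], [5.7, -114.0], [20.8, -108.7]] 101.65189752389144
wrist ear 2389 [[-60.5, -152.6], [-57.0, -149.9], [-25.2, -135.9], [17.7, -120.5], [22.7, -112.5]] 110.20429626137813
top blocktop 39 [[-11.9, -153.8], [-5.7, -153.7], [5.2, -126.0], [9.0, -92.4], [29.7, -91.5]] 102.94667706279827
top ear 433 [[-57.5, -152.5], [-54.1, -147.3], [-23.9, -117.6], [21.7, -88.2], [31.5, -85.1]] 111.69418538771725
side blocktop 67 [[-21.3, -155.0], [-17.6, -153.8], [2.8, -142.1], [27.1, -92.2], [31.2, -89.9]] 101.970628752649
side ear 362 [[-57.9, -150.7], [-55.0, -148.0], [-23.9, -119.7], [21.3, -89.0], [31.0, -86.0]] 110.67778414788322
```

Emit:
{"api": "servo_tool", "payload": {"rows": [[[0,0,0],0,5],[[0,0,0],0,5]]}}

```text
clock: 2.67
eef_pos: [460.9, -298.7, 92.9]
tcp_rot: [-3.141, 0.001, 2.914]
contact_force: [-0.2, 0.2, 0.1]
opening: 0.586
```

Emit:
{"api": "servo_tool", "payload": {"rows": [[[0,0,0],0,5]]}}

```text
clock: 2.75
eef_pos: [461.6, -299.0, 93.8]
tcp_rot: [-3.14, 0.004, 2.915]
contact_force: [0.1, -0.2, 1.3]
opening: 0.586
```

Emit:
{"api": "servo_tool", "payload": {"rows": [[[0,0.25,-0.2],0,5],[[0,0,0],0,5],[[0,0,0],0,5]]}}

```text
clock: 3.0
eef_pos: [460.8, -295.4, 90.4]
tcp_rot: [-3.141, 0.002, 2.916]
contact_force: [-1.1, -0.1, 0.1]
opening: 0.588
```

Emit:
{"api": "servo_tool", "payload": {"rows": [[[0.05,-0.1,0],0,3],[[0,0,0],0,1.2],[[0,0,0],0,1.2],[[0,0,0],0,1.2],[[0,0,0],0,1.2]], "squeeze": 60}}

```text
clock: 3.42
eef_pos: [461.0, -296.3, 89.6]
tcp_rot: [-3.141, 0.0, 2.916]
contact_force: [-1.0, 0.9, 4.8]
opening: 0.204
```

Emit:
{"api": "servo_tool", "payload": {"rows": [[[0,0,0],0,1.2],[[0,0,0],0,1.2],[[0,0,0],0,1.2]]}}

```text
clock: 3.67
eef_pos: [461.0, -296.3, 89.6]
tcp_rot: [-3.142, 0.0, 2.916]
contact_force: [-0.9, 0.5, 4.9]
opening: 0.204
```

```bash
python3 - <<'E'
from h import *
s=r.sense();print(s['eef_pos'],s['tcp_rot'],s['contact_force'],s['opening'])
f=cam('wrist');save('w3',f)
E
```

```text
[ 461.00822159 -296.29390813   89.61315783] [-3.14151776e+00  3.69535707e-04  2.91574922e+00] [-0.93358226  0.52621184  4.91209427] 0.2043282917583465
```

View pics/w3.png

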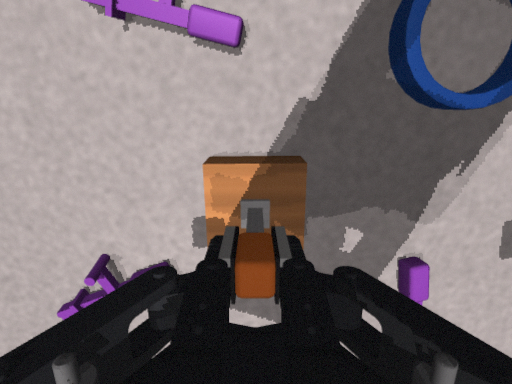

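Emit:
{"api": "servo_tool", "payload": {"rows": [[[0,0,0.6],0,1.2],[[0,0,1.2],0,1.2],[[0,0,1.5],0,1.2],[[0,0,0.7],0,1.2],[[0,0,0],0,1.2]]}}

```text
clock: 4.13
eef_pos: [461.8, -296.9, 131.4]
tcp_rot: [-3.14, 0.003, 2.916]
contact_force: [0.5, -0.5, -1.8]
opening: 0.202
```

```bash
python3 - <<'E'
from h import *
s=r.sense();print(s['eef_pos'],s['tcp_rot'],s['contact_force'],s['opening'])
f=cam('side');save('s3',f)
cv2.imwrite('pics/s3z.png',cv2.resize(f['frame'][140:320,190:320],None,fx=4,fy=3.3,interpolation=cv2.INTER_CUBIC)[:600,:,::-1])
E
```

```text
[ 461.78302697 -296.87516472  131.38186723] [-3.14044554e+00  2.95440725e-03  2.91583691e+00] [ 0.45556461 -0.51435979 -1.84492375] 0.20193629840244917
```

View pics/s3z.png

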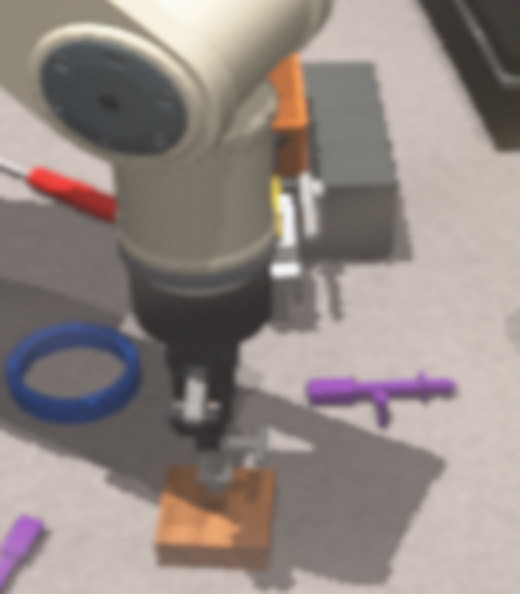

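Emit:
{"api": "servo_tool", "payload": {"rows": [[[-0.6,1.5,0],0.02,1.2],[[-0.6,2.8,0],0.02,1.2],[[-0.6,3,0],0.02,1.2],[[-0.6,3,0],0.02,1.2],[[-0.6,3,0],0.02,1.2]]}}

```text
clock: 4.6
eef_pos: [429.7, -161.9, 128.7]
tcp_rot: [3.141, -0.001, 3.016]
contact_force: [0.5, -0.6, -1.7]
opening: 0.205
```

Emit:
{"api": "servo_tool", "payload": {"rows": [[[-0.6,3,0],0.015,1.2],[[-0.6,3,-0.3],0,1.2],[[0,3,-0.4],0,1.2],[[0,1.8,-0.3],0,1.2],[[0,0.7,0],0,1.2]]}}

```text
clock: 5.02
eef_pos: [417.5, -46.1, 118.4]
tcp_rot: [3.141, -0.002, 3.033]
contact_force: [0.3, -0.3, -2.4]
opening: 0.202
```

Emit:
{"api": "servo_tool", "payload": {"rows": [[[0,0,0],0,1.2],[[0,0,0],0,1.2]]}}

```text
clock: 5.18
eef_pos: [418.9, -48.4, 119.2]
tcp_rot: [-3.141, -0.0, 3.032]
contact_force: [0.0, -0.3, -1.7]
opening: 0.202
```

```bash
cat >> h.py <<'E'
O=np.array([555.7,58.8]); A=-0.111
def w2c(p): 
    d=np.asarray(p)[...,:2]-O; c,s=np.cos(A),np.sin(A); return np.stack([c*d[...,0]+s*d[...,1],-s*d[...,0]+c*d[...,1]],-1)
def c2w(q):
    c,s=np.cos(A),np.sin(A); q=np.asarray(q,float); return O+np.array([c*q[0]-s*q[1],s*q[0]+c*q[1]])
E
python3 - <<'E'
from h import *
s=r.sense();print(s['eef_pos'],s['tcp_rot'],s['contact_force'],s['opening'],w2c(s['eef_pos']))
f=cam('wrist');save('w4',f)
W=cloud(f);P=w2c(W);Z=W[...,2]; hsv=cv2.cvtColor(f['frame'],cv2.COLOR_RGB2HSV)
m=(hsv[...,0]>25)&(hsv[...,0]<35)&(hsv[...,1]>150)&(Z>95)&(Z<120)
if m.sum(): print(np.percentile(P[m],[1,50,99],axis=0),Z[m].mean())
E
```

```text
[418.87034518 -48.44047238 119.21287659] [-3.14131927e+00 -1.12992422e-04  3.03200807e+00] [ 0.04934206 -0.31548553 -1.72599961] 0.20235365473726627 [-124.10831761 -121.73741765]
```

View pics/w4.png

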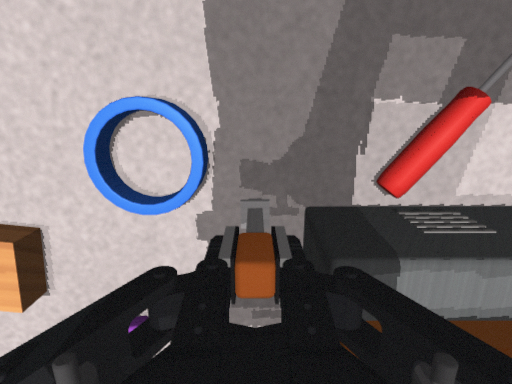

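Emit:
{"api": "servo_tool", "payload": {"rows": [[[0.7,-0.08,0],0,1.2],[[1.2,-0.13,0],0,1.2],[[1.2,-0.13,0],0,1.2],[[1.0,-0.12,0],0,1.2],[[0.5,-0.06,0],0,1.2]]}}

```text
clock: 5.65
eef_pos: [467.4, -54.1, 119.5]
tcp_rot: [-3.142, 0.002, 3.03]
contact_force: [0.4, 0.2, -0.8]
opening: 0.201
```

Emit:
{"api": "servo_tool", "payload": {"rows": [[[0,0,0],0,1.2],[[0,0,0],0,1.2]]}}

```text
clock: 5.82
eef_pos: [464.8, -53.5, 119.0]
tcp_rot: [-3.142, -0.001, 3.031]
contact_force: [-0.0, -0.1, -1.4]
opening: 0.204
```

```bash
python3 - <<'E'
from h import *
s=r.sense();p=s['eef_pos'];print(p,s['tcp_rot'],s['contact_force'],s['opening'],w2c(p))
f=cam('side');save('s4',f)
cv2.imwrite('pics/s4z.png',cv2.resize(f['frame'][130:250,190:320],None,fx=5,fy=5,interpolation=cv2.INTER_CUBIC)[:600,:,::-1])
for th in np.linspace(0,1.67,12):
    S=70;x=-8-S*np.cos(th)-6*np.sin(th); z=53+S*np.sin(th)-6*np.cos(th)+79.6
    w=c2w([x,-121.5]); q=np.array([*w,z]); print(round(th,2),q.round(1),((q-p)/10).round(2)); p=q
E
```

```text
[464.80135079 -53.49471863 119.00930888] [-3.14156583e+00 -7.92402204e-04  3.03071243e+00] [-0.03457303 -0.1274413  -1.44862505] 0.20436551881218468 [ -77.90010956 -121.67268054]
0.0 [464.7 -53.3 126.6] [-0.01  0.02  0.76]
0.15 [464.6 -53.3 137.3] [-0.01  0.    1.07]
0.3 [466.1 -53.5 147.8] [ 0.15 -0.02  1.05]
0.46 [469.2 -53.8 158. ] [ 0.31 -0.03  1.02]
0.61 [473.8 -54.3 167.6] [ 0.46 -0.05  0.96]
0.76 [479.7 -55.  176.4] [ 0.6  -0.07  0.88]
0.91 [486.9 -55.8 184.2] [ 0.72 -0.08  0.78]
1.06 [495.2 -56.7 190.8] [ 0.83 -0.09  0.66]
1.21 [504.4 -57.7 196.1] [ 0.92 -0.1   0.53]
1.37 [514.3 -58.8 199.9] [ 0.99 -0.11  0.38]
1.52 [524.7 -60.  202.2] [ 1.03 -0.12  0.23]
1.67 [535.2 -61.2 202.9] [ 1.06 -0.12  0.07]
```

View pics/s4z.png

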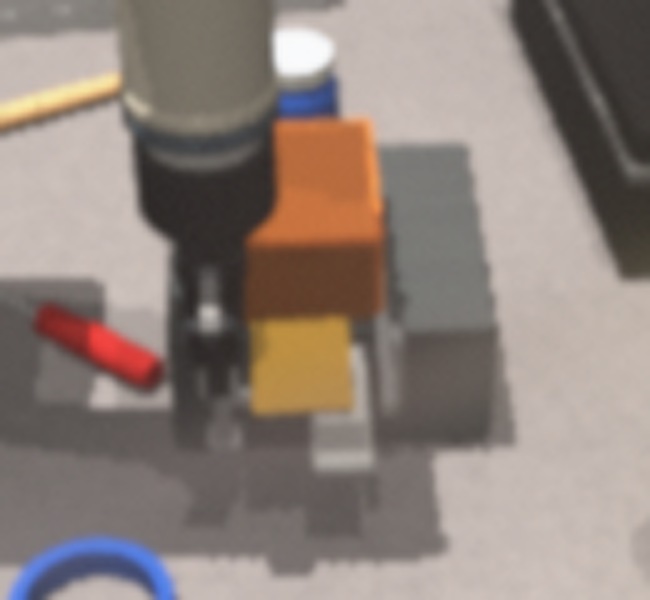

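Emit:
{"api": "servo_tool", "payload": {"rows": [[[0,0,0.5],0,1.2],[[0,0,0.8],0,1.2],[[0,0,0.9],0,1.2],[[0.15,-0.02,0.7],0,1.2],[[0,0,0],0,1.2]]}}

```text
clock: 6.28
eef_pos: [467.3, -53.7, 150.3]
tcp_rot: [-3.142, 0.003, 3.031]
contact_force: [-1.4, 0.6, -2.7]
opening: 0.203
```

```bash
python3 - <<'E'
from h import *
s=r.sense();p=s['eef_pos'];print(p,s['tcp_rot'],s['contact_force'],s['opening'],w2c(p))
f=cam('side');save('s5',f)
cv2.imwrite('pics/s5z.png',cv2.resize(f['frame'][130:250,190:320],None,fx=5,fy=5,interpolation=cv2.INTER_CUBIC)[:600,:,::-1])
E
```

```text
[467.29257395 -53.67921648 150.2504088 ] [-3.14156671e+00  2.66933774e-03  3.03088680e+00] [-1.35138751  0.61123255 -2.73006107] 0.20280580767210657 [ -75.4037806  -121.58008468]
```

View pics/s5z.png

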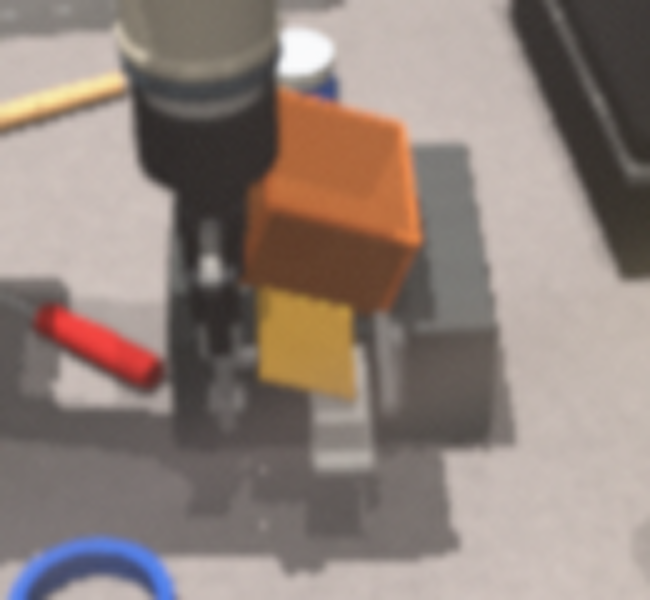

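Emit:
{"api": "servo_tool", "payload": {"rows": [[[0.2,-0.02,0.8],0,1.2],[[0.4,-0.05,0.95],0,1.2],[[0.6,-0.07,0.9],0,1.2],[[0.7,-0.08,0.8],0,1.2],[[0.4,-0.05,0.3],0,1.2]]}}

```text
clock: 6.75
eef_pos: [491.3, -56.5, 187.6]
tcp_rot: [-3.142, 0.003, 3.031]
contact_force: [-0.9, 0.5, -1.7]
opening: 0.2
```

Emit:
{"api": "servo_tool", "payload": {"rows": [[[0.4,-0.04,0.3],0,1.2],[[0.9,-0.1,0.53],0,1.2],[[1.0,-0.11,0.4],0,1.2],[[0.6,-0.07,0.2],0,1.2],[[0,0,0],0,1.2]]}}

```text
clock: 7.17
eef_pos: [520.5, -59.8, 200.7]
tcp_rot: [-3.142, 0.002, 3.031]
contact_force: [-0.4, -0.4, -0.7]
opening: 0.202
```

```bash
python3 - <<'E'
from h import *
s=r.sense();p=s['eef_pos'];print(p,s['tcp_rot'],s['contact_force'],s['opening'],w2c(p))
f=cam('side');save('s6',f)
cv2.imwrite('pics/s6z.png',cv2.resize(f['frame'][130:250,190:320],None,fx=5,fy=5,interpolation=cv2.INTER_CUBIC)[:600,:,::-1])
E
```

```text
[520.52764266 -59.75012265 200.70829335] [-3.14156687e+00  2.26587363e-03  3.03082294e+00] [-0.42679817 -0.39100509 -0.716416  ] 0.2020254793796184 [ -21.82384229 -121.71666365]
```

View pics/s6z.png

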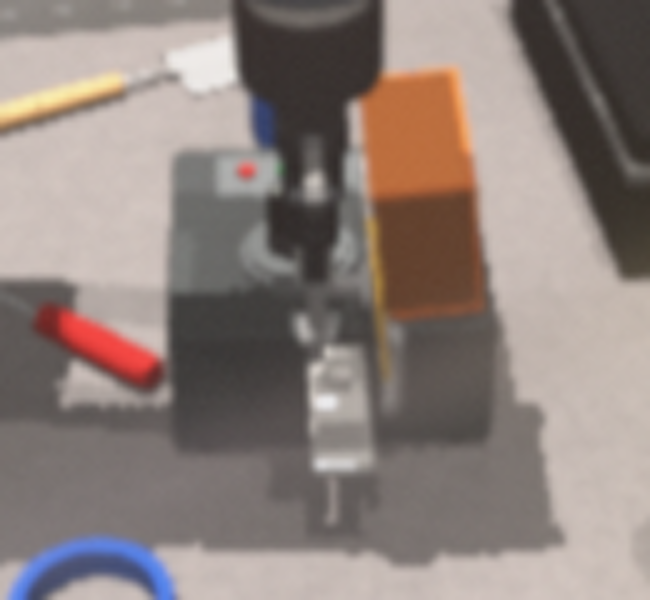

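```bash
python3 - <<'E'
from h import *
z=dict(np.load('last_side.npz'))
im=cv2.resize(z['frame'][180:230,235:285],None,fx=12,fy=12,interpolation=cv2.INTER_CUBIC)
for y in (-114,-118,-122,-126,-130):
    u,v=proj(z,[*c2w([-7,y]),103]); print(y,u,v)
    cv2.circle(im,(int((u-235+.5)*12),int((v-180+.5)*12)),3,(255,0,0),-1)
for c in [(-22,-153.5),(8,-153.5),(8,-89.5)]:
    u,v=proj(z,[*c2w(c),103]); cv2.circle(im,(int((u-235+.5)*12),int((v-180+.5)*12)),3,(0,255,0),-1)
cv2.imwrite('pics/s6h.png',im[:,:,::-1])
W=cloud(z);P=w2c(W);Z=W[...,2]
for v in range(196,220): print(v,[f"{Z[v,u]:.0f}" for u in range(250,268)])
f=cam('top');save('t6',f);cv2.imwrite('pics/t6z.png',cv2.resize(f['frame'][150:230,220:320],None,fx=7,fy=7,interpolation=cv2.INTER_CUBIC)[:,:,::-1])
E
```

```text
-114 257.48192197746386 204.41232709608624
-118 257.5395463931132 205.337678468108
-122 257.59750169908756 206.2683433832322
-126 257.6557907536458 207.20436774029739
-130 257.7144164480619 208.14579796830603
196 ['146', '148', '147', '145', '148', '146', '146', '101', '101', '101', '98', '102', '101', '102', '103', '165', '164', '113']
197 ['146', '147', '147', '147', '146', '145', '146', '102', '98', '101', '98', '96', '97', '99', '98', '113', '159', '114']
198 ['143', '144', '142', '143', '139', '93', '94', '92', '93', '94', '94', '94', '96', '92', '93', '113', '157', '113']
199 ['92', '126', '134', '134', '135', '103', '104', '105', '103', '102', '103', '104', '90', '90', '89', '112', '152', '113']
200 ['88', '89', '130', '127', '129', '106', '100', '104', '104', '102', '103', '101', '103', '86', '86', '114', '151', '114']
201 ['84', '84', '129', '129', '129', '101', '104', '102', '102', '104', '101', '105', '103', '80', '83', '112', '145', '138']
202 ['80', '78', '100', '121', '101', '103', '103', '101', '102', '103', '104', '102', '101', '77', '78', '109', '144', '142']
203 ['7
[... 1340 characters left out ...]
'30', '31', '31']
214 ['30', '28', '75', '103', '102', '102', '100', '101', '99', '100', '101', '101', '100', '98', '25', '24', '24', '27']
215 ['24', '23', '81', '96', '97', '98', '96', '96', '98', '98', '97', '94', '96', '94', '21', '20', '20', '21']
216 ['22', '20', '79', '91', '91', '90', '92', '91', '91', '92', '92', '92', '91', '94', '17', '17', '19', '19']
217 ['15', '18', '77', '89', '89', '89', '88', '86', '90', '90', '86', '86', '87', '87', '14', '15', '13', '14']
218 ['11', '11', '81', '82', '88', '84', '84', '83', '84', '84', '82', '84', '84', '83', '-1', '-1', '1', '1']
219 ['0', '1', '75', '81', '83', '84', '83', '79', '81', 'nan', '80', '79', '80', '81', '2', '-1', '-1', '-2']
```

View pics/s6h.png

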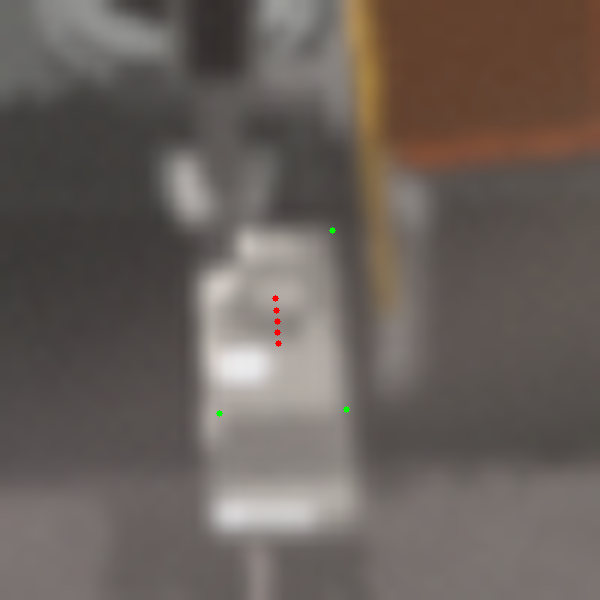

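View pics/t6z.png

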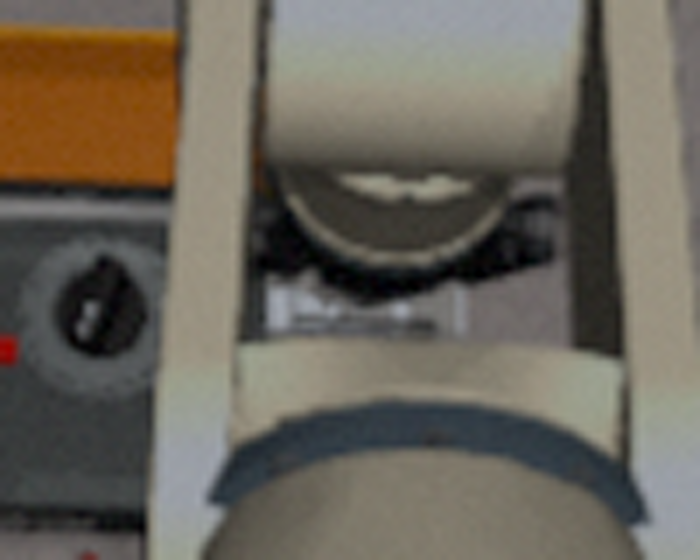

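Emit:
{"api": "servo_tool", "payload": {"rows": [[[0.5,-0.05,0.1],0,1.2],[[0.6,-0.06,0],0,1.2],[[0.3,-0.03,0],0,1.2],[[0,0,0],0,1.2],[[0,0,0],0,1.2]]}}

```text
clock: 7.68
eef_pos: [532.5, -60.9, 201.0]
tcp_rot: [-3.142, 0.0, 3.031]
contact_force: [-0.1, -0.1, -1.8]
opening: 0.201
```

Emit:
{"api": "servo_tool", "payload": {"rows": [[[0,0,-0.3],0,1.2],[[0,0,-0.4],0,1.2],[[0,0,-0.2],0,1.2],[[0,0,0],0,1.2],[[0,0,0],0,1.2]]}}

```text
clock: 8.1
eef_pos: [531.9, -60.8, 191.7]
tcp_rot: [3.142, -0.001, 3.031]
contact_force: [-0.7, 0.8, -2.6]
opening: 0.202
```

```bash
python3 - <<'E'
from h import *
s=r.sense();p=s['eef_pos'];print(p,s['tcp_rot'],s['contact_force'],s['opening'],w2c(p))
f=cam('side');save('s7',f)
z=f
im=cv2.resize(z['frame'][170:230,235:285],None,fx=10,fy=10,interpolation=cv2.INTER_CUBIC)
cv2.imwrite('pics/s7h.png',im[:,:,::-1])
f=cam('wrist');save('w7',f)
E
```

```text
[531.89128142 -60.84944729 191.68772623] [ 3.14157825e+00 -9.56286204e-04  3.03080032e+00] [-0.72952519  0.82885034 -2.60163465] 0.20226279707895523 [ -10.40836278 -121.55044756]
```

View pics/s7h.png

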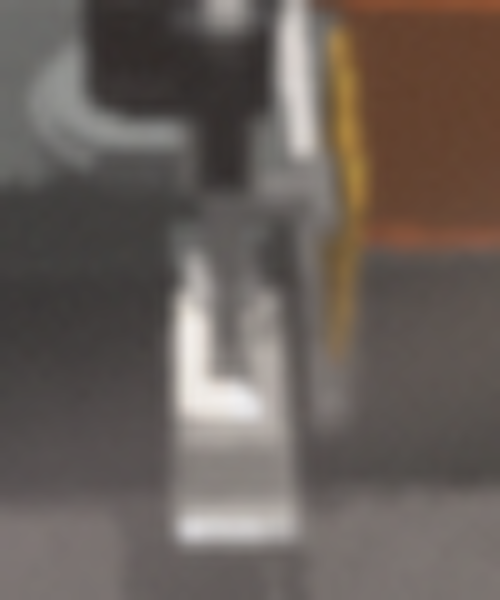

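View pics/w7.png

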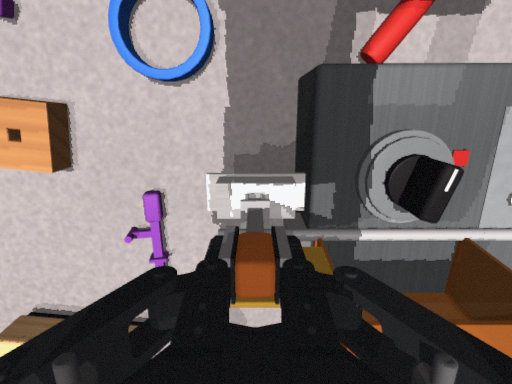

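```bash
python3 - <<'E'
from h import *
z=dict(np.load('last_wrist.npz'))
cv2.imwrite('pics/w7k.png',cv2.resize(z['frame'][110:240,300:512],None,fx=3.7,fy=3.7,interpolation=cv2.INTER_CUBIC)[:,:,::-1])
W=cloud(z)
for (u,v) in [(450,180),(408,178),(460,157),(435,165),(415,195),(430,205)]: print(u,v,w2c(W[v,u]),W[v,u,2])
for u,v in [(240,155)]: pass
u,v=proj(z,[*c2w([-28,-8]),157]);print('axis top',u,v)
u,v=proj(z,[*c2w([-28,-8]),127]);print('axis disc',u,v)
u,v=proj(z,[*c2w([-47,-8]),157]);print('bar -x end',u,v)
s=dict(np.load('last_side.npz'))
E
```

```text
450 180 [-40.05571338  -5.19828571] 156.57821868271574
408 178 [-33.95288265 -13.69606684] 126.1502796910099
460 157 [-45.48308257  34.90998298] 105.50348864686006
435 165 [-47.1635286   -9.22330544] 146.3958215623886
415 195 [-26.54748729 -16.66239367] 142.95336234104025
430 205 [-24.23638991 -14.34568151] 156.38520443884855
axis top 442.098584927826 199.46077062123794
axis disc 415.42146992479513 186.4766153558307
bar -x end 447.93412260689263 168.70944528226633
```

View pics/w7k.png

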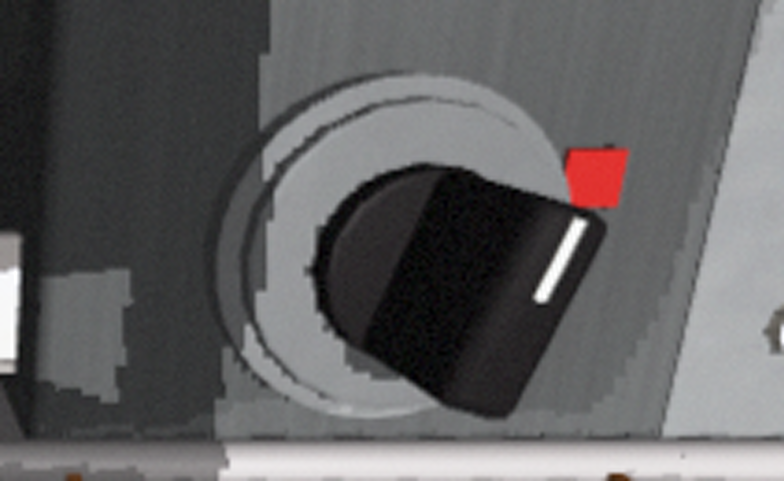

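```bash
python3 - <<'E'
from h import *
z=dict(np.load('last_wrist.npz')); s=dict(np.load('last_side.npz'))
def ray(z,u,v,h):
    d=z['w'][:3,:3]@np.array([(u-z['cx'])/z['f'],(v-z['cy'])/z['f'],1]);o=z['w'][:3,3];return o+d*(h-o[2])/d[2]
a=w2c(ray(z,456.3,169.5,157));b=w2c(ray(z,445.5,189.8,157));print(a,b)
d=a-b; print('knob angle', np.arctan2(d[1],-d[0]))  # 0 -> -x, clockwise from above: -x -> +y
for q in [(-10.4,-121.5,112.1),(-10.4,-121.5,134)]: print(proj(s,[*c2w(q[:2]),q[2]]))
W=cloud(s);P=w2c(W);Z=W[...,2]
for v in range(186,210): print(v,[f"{Z[v,u]:.0f}" for u in range(250,268)])
E
```

```text
[-46.52981515  -2.98225537] [-34.09532539  -7.05731807]
knob angle 0.316692378543108
(np.float64(256.3875516192427), np.float64(203.86995746216948))
(np.float64(256.30829005534764), np.float64(198.175227031268))
186 ['111', '113', '111', '191', '190', '196', '196', '193', '196', '194', '190', '105', '104', '105', '113', '167', '172', '169']
187 ['108', '109', '108', '188', '187', '192', '191', '192', '191', '193', '186', '172', '172', '172', '173', '173', '173', '171']
188 ['105', '107', '102', '182', '184', '187', '187', '187', '188', '188', '181', '171', '172', '171', '171', '171', '171', '171']
189 ['105', '106', '102', '107', '103', '169', '171', '172', '172', '171', '171', '169', '169', '170', '169', '168', '170', '172']
190 ['105', '103', '104', '105', '105', '165', '168', '166', '168', '165', '166', '165', '167', '165', '167', '166', '172', '172']
191 ['103', '102', '103', '106', '106', '164', '164', '164', '163', '105', '104', '102', '106', '104', '111', '114', '170', '170']
192 ['106', '106', '104', '104', '108', '159', '160', '163', '160', '105', '103', '105', '104', '105',
[... 1468 characters left out ...]
'103', '111', '113', '103', '101', '99', '103', '101', '67', '68', '112', '113', '114']
205 ['69', '66', '78', '103', '103', '104', '99', '99', '98', '101', '104', '105', '103', '63', '64', '66', '112', '114']
206 ['64', '62', '79', '104', '99', '101', '95', '95', '98', '95', '104', '103', '103', '59', '63', '58', '114', '112']
207 ['58', '60', '77', '102', '100', '101', '91', '92', '90', '91', '103', '106', '102', '55', '55', '55', '111', '112']
208 ['53', '55', '79', '102', '107', '105', '102', '102', '102', '102', '102', '102', '101', '52', '53', '53', '113', '113']
209 ['52', '49', '81', '105', '100', '103', '103', '103', '102', '102', '102', '104', '102', '47', '47', '47', '110', '114']
```

Emit:
{"api": "servo_tool", "payload": {"rows": [[[0.24,-0.01,0],0,1.2],[[0,0,-0.3],0,1.2],[[0,0,-0.3],0,1.2],[[0,0,0],0,1.2],[[0,0,0],0,1.2]]}}

```text
clock: 8.62
eef_pos: [534.5, -61.0, 185.8]
tcp_rot: [3.142, -0.001, 3.031]
contact_force: [-0.2, 0.1, -2.3]
opening: 0.201
```

Emit:
{"api": "servo_tool", "payload": {"rows": [[[0,0,-0.2],0,1.2],[[0,0,-0.2],0,1.2],[[0,0,-0.1],0,1.2],[[0,0,0],0,1.2]]}}

```text
clock: 8.95
eef_pos: [534.5, -61.0, 180.8]
tcp_rot: [3.142, -0.0, 3.031]
contact_force: [-0.9, -0.6, -2.5]
opening: 0.202
```

Emit:
{"api": "servo_tool", "payload": {"rows": [[[0,0,-0.1],0,1.2],[[0,0,-0.1],0,1.2],[[0,0,-0.1],0,1.2],[[0,0,0],0,1.2]]}}

```text
clock: 9.28
eef_pos: [534.6, -61.0, 177.9]
tcp_rot: [-3.142, -0.0, 3.031]
contact_force: [-1.2, -0.1, -2.2]
opening: 0.206
```

Emit:
{"api": "servo_tool", "payload": {"rows": [[[0,0,-0.1],0,1.2],[[0,0,-0.1],0,1.2],[[0,0,0],0,1.2]]}}

```text
clock: 9.53
eef_pos: [534.6, -61.0, 175.9]
tcp_rot: [-3.142, -0.0, 3.031]
contact_force: [-0.4, 0.1, -1.9]
opening: 0.203
```

Emit:
{"api": "servo_tool", "payload": {"rows": [[[0,0,-0.15],0,1.2],[[0,0,-0.15],0,1.2],[[0,0,-0.15],0,1.2],[[0,0,0],0,1.2]]}}

```text
clock: 9.87
eef_pos: [534.6, -61.0, 171.2]
tcp_rot: [-3.142, -0.0, 3.031]
contact_force: [-1.2, -0.5, -1.4]
opening: 0.203
```

Emit:
{"api": "servo_tool", "payload": {"rows": [[[0,0,-0.15],0,1.2],[[0,0,-0.15],0,1.2],[[0,0,-0.15],0,1.2],[[0,0,0],0,1.2]]}}

```text
clock: 10.2
eef_pos: [534.6, -61.0, 166.7]
tcp_rot: [-3.142, -0.0, 3.031]
contact_force: [-0.8, -0.1, -2.4]
opening: 0.203
```

Emit:
{"api": "servo_tool", "payload": {"rows": [[[0,0,-0.1],0,1.2],[[0,0,-0.1],0,1.2],[[0,0,-0.1],0,1.2],[[0,0,0],0,1.2]]}}

```text
clock: 10.53
eef_pos: [534.7, -61.0, 163.9]
tcp_rot: [-3.142, -0.0, 3.031]
contact_force: [-1.6, -0.7, -1.6]
opening: 0.202
```

Emit:
{"api": "servo_tool", "payload": {"rows": [[[0,0,-0.1],0,1.2],[[0,0,-0.05],0,1.2],[[0,0,0],0,1.2]]}}

```text
clock: 10.78
eef_pos: [534.7, -61.0, 162.5]
tcp_rot: [-3.142, -0.0, 3.031]
contact_force: [-1.7, 0.5, -1.1]
opening: 0.2
```

Emit:
{"api": "servo_tool", "payload": {"rows": [[[0,0,-0.05],0,1.2],[[0,0,-0.05],0,1.2],[[0,0,0],0,1.2]]}}

```text
clock: 11.03
eef_pos: [534.7, -61.0, 161.5]
tcp_rot: [-3.142, -0.0, 3.031]
contact_force: [-1.5, 0.9, -0.7]
opening: 0.206
```

Emit:
{"api": "servo_tool", "payload": {"rows": [[[0,0,-0.05],0,1.2],[[0,0,-0.05],0,1.2],[[0,0,0],0,1.2]]}}

```text
clock: 11.28
eef_pos: [534.7, -61.0, 160.7]
tcp_rot: [-3.142, 0.0, 3.031]
contact_force: [-2.2, 0.7, 0.7]
opening: 0.2
```

```bash
python3 - <<'E'
from h import *
s=r.sense();p=s['eef_pos'];print(p,s['contact_force'],w2c(p))
f=cam('side');save('s8',f)
cv2.imwrite('pics/s8z.png',cv2.resize(f['frame'][130:250,190:320],None,fx=5,fy=5,interpolation=cv2.INTER_CUBIC)[:600,:,::-1])
E
```

```text
[534.72727301 -61.00518426 160.65849239] [-2.17572031  0.71371664  0.66044547] [  -7.57257305 -121.39107706]
```

View pics/s8z.png

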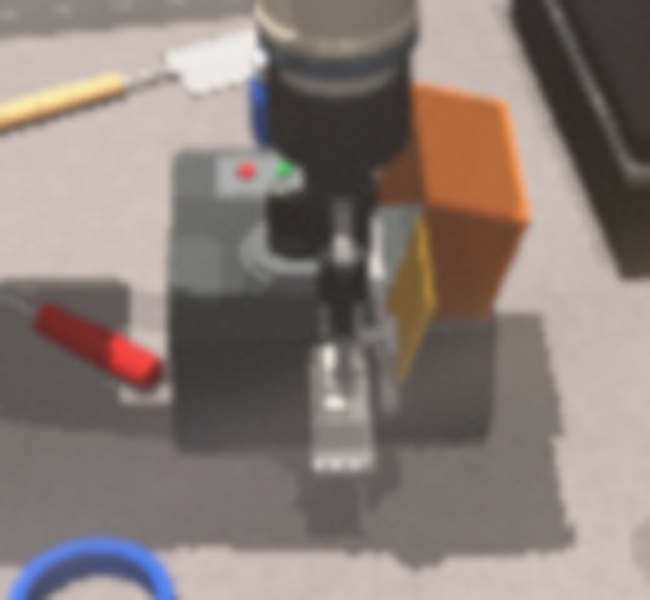

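Emit:
{"api": "servo_tool", "payload": {"rows": [[[0,0,-0.05],0,1.2],[[0,0,-0.05],0,1.2],[[0,0,0],0,1.2]]}}

```text
clock: 11.58
eef_pos: [534.9, -61.0, 160.5]
tcp_rot: [-3.142, 0.0, 3.031]
contact_force: [-5.3, 1.0, 11.2]
opening: 0.201
```

Emit:
{"api": "servo_tool", "payload": {"rows": [[[0,0,0.06],0,1.2],[[0,0,0],0,1.8],[[0,0,0],0,2.2],[[0,0,0],0,3],[[0,0,0],0,3.5]]}}

```text
clock: 12.0
eef_pos: [535.1, -61.1, 160.2]
tcp_rot: [-3.142, 0.001, 3.031]
contact_force: [0.1, 0.2, -0.2]
opening: 0.411
```

```bash
python3 - <<'E'
from h import *
s=r.sense();p=s['eef_pos'];print(p,s['contact_force'],s['opening'],w2c(p))
f=cam('side');save('s9',f)
cv2.imwrite('pics/s9z.png',cv2.resize(f['frame'][130:250,190:320],None,fx=5,fy=5,interpolation=cv2.INTER_CUBIC)[:600,:,::-1])
E
```

```text
[535.05917369 -61.0702099  160.16994313] [ 0.07170871  0.22316503 -0.18278241] 0.4105239637259962 [  -7.23551191 -121.41893716]
```

View pics/s9z.png

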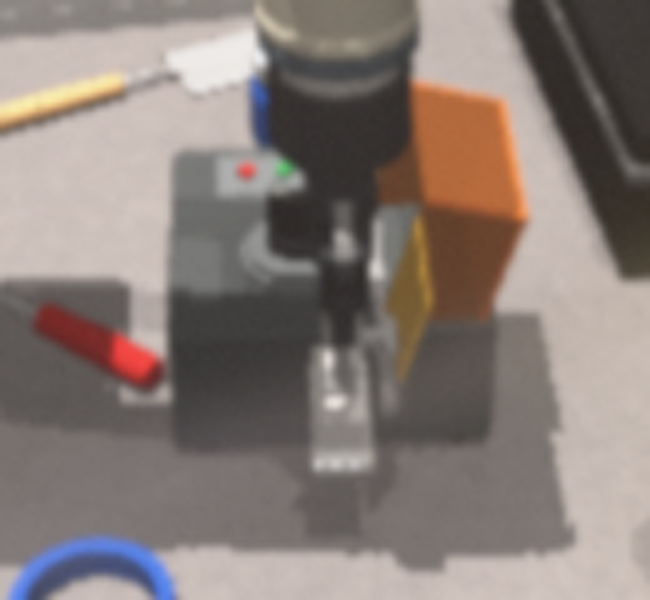

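Emit:
{"api": "servo_tool", "payload": {"rows": [[[0,0,0.5],0,3.5],[[0,0,1.5],0,3.5],[[0,0,2.5],0,3.5],[[0,0,2.5],0,3.5],[[0,0,1.5],0,3.5]]}}

```text
clock: 12.47
eef_pos: [535.6, -61.1, 247.9]
tcp_rot: [-3.142, 0.003, 3.031]
contact_force: [1.5, 0.2, 0.3]
opening: 0.41
```

Emit:
{"api": "servo_tool", "payload": {"rows": [[[-0.8,0.5,1.2],0,3.5],[[-0.8,2.3,0.8],0,4],[[-0.6,3,0],-0.1,5],[[0,3,0],-0.1,5],[[0,2,0],-0.1,5]]}}

```text
clock: 12.88
eef_pos: [512.4, 48.9, 266.0]
tcp_rot: [3.14, 0.001, 2.726]
contact_force: [0.2, 0.3, 0.2]
opening: 0.587
```

Emit:
{"api": "servo_tool", "payload": {"rows": [[[0,0.7,0],-0.02,5],[[0,0,0],0,5],[[0,0,0],0,5]]}}

```text
clock: 13.13
eef_pos: [512.7, 54.1, 265.4]
tcp_rot: [-3.141, 0.0, 2.713]
contact_force: [-0.0, -0.3, 0.5]
opening: 0.589
```

```bash
cat >> h.py <<'E'
def ray(z,u,v,h):
    d=z['w'][:3,:3]@np.array([(u-z['cx'])/z['f'],(v-z['cy'])/z['f'],1]);o=z['w'][:3,3];return o+d*(h-o[2])/d[2]
E
python3 - <<'E'
from h import *
s=r.sense();p=s['eef_pos'];print(p,s['tcp_rot'],s['contact_force'],s['opening'],w2c(p))
f=cam('wrist');save('w10',f)
W=cloud(f);P=w2c(W);Z=W[...,2]
m=(Z>153)&(Z<161)&(abs(P[...,0]+28)<30)&(abs(P[...,1]+8)<30)
Q=P[m];print(len(Q),Q.mean(0),cv2.minAreaRect(Q.astype(np.float32)))
wh=m&(f['frame'].min(-1)>150); Q=P[wh]; print('white',len(Q),Q.mean(0),cv2.minAreaRect(Q.astype(np.float32)))
f=cam('side');save('s10',f)
E
```

```text
[512.73246829  54.14012686 265.43503513] [-3.14149056e+00  3.96194267e-04  2.71324662e+00] [-0.00656963 -0.30519931  0.51578143] 0.5885173181032002 [-42.18691749  -9.39080355]
599 [-31.71723656  -7.53963853] ((-31.11725616455078, -7.978320121765137), (13.266304016113281, 36.72090530395508), 72.55928039550781)
white 37 [-41.13626009  -4.38746998] ((-40.2594108581543, -4.662014007568359), (1.7766379117965698, 12.9627685546875), 72.1910400390625)
```

View pics/w10.png

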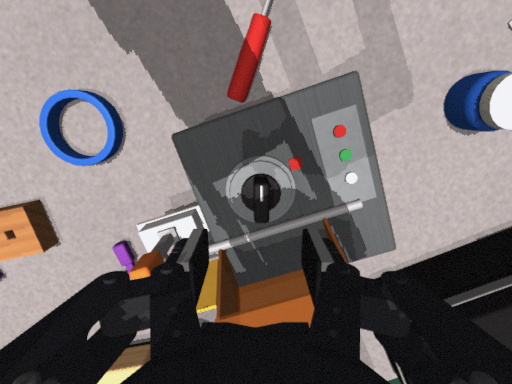

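View pics/s10.png

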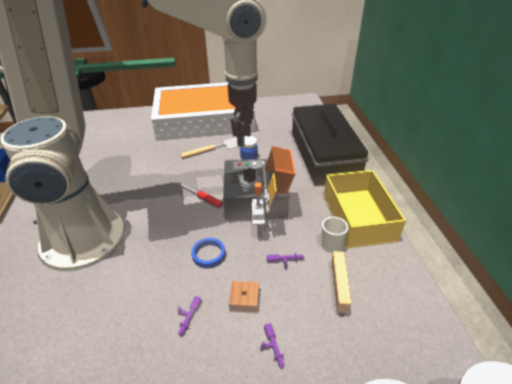

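Emit:
{"api": "servo_tool", "payload": {"rows": [[[0.7,0,-1.5],0.01,5],[[0.68,0,-3],0,5],[[0,0,-3],0,5],[[0,0,-2],0,5],[[0,0,-0.8],0,5]]}}

```text
clock: 13.65
eef_pos: [524.8, 52.9, 159.2]
tcp_rot: [-3.139, -0.004, 2.72]
contact_force: [-1.7, 0.6, -0.8]
opening: 0.586
```

Emit:
{"api": "servo_tool", "payload": {"rows": [[[0,0,0],0,5],[[0,0,-0.9],0,5],[[0,0,-0.9],0,5],[[0,0,0],0,5],[[0,0,0],0,5]]}}

```text
clock: 14.07
eef_pos: [526.6, 54.0, 144.3]
tcp_rot: [3.142, 0.0, 2.721]
contact_force: [-0.2, -0.8, 0.7]
opening: 0.583
```

```bash
python3 - <<'E'
from h import *
s=r.sense();p=s['eef_pos'];print(p,s['tcp_rot'],s['contact_force'],s['opening'],w2c(p))
f=cam('wrist');save('w11',f)
E
```

```text
[526.55795142  53.96280949 144.34858669] [3.14157321e+00 6.28724589e-05 2.72087381e+00] [-0.24514395 -0.8289042   0.68106349] 0.5831990243082772 [-28.42687701  -8.03555047]
```

View pics/w11.png

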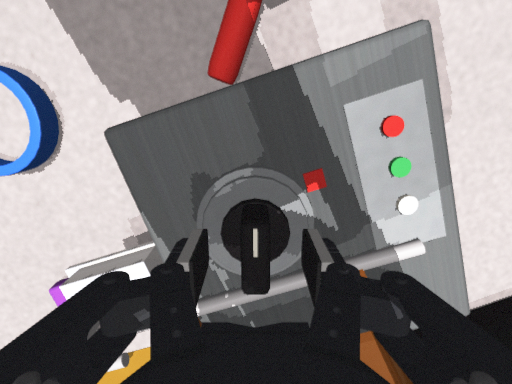

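Emit:
{"api": "servo_tool", "payload": {"rows": [[[0,0,-0.2],0,3],[[0,0,0],0,0.8],[[0,0,0],0,0.8],[[0,0,0],0,0.8],[[0,0,0],0,0.8]], "squeeze": 40}}

```text
clock: 14.53
eef_pos: [526.7, 54.1, 142.5]
tcp_rot: [3.141, 0.0, 2.721]
contact_force: [-0.8, 0.5, 4.2]
opening: 0.159
```

Emit:
{"api": "servo_tool", "payload": {"rows": [[[0,0,0],0,0.8],[[0,0,0],0,0.8]]}}

```text
clock: 14.7
eef_pos: [526.7, 54.1, 142.5]
tcp_rot: [3.141, 0.0, 2.721]
contact_force: [-1.9, 1.5, 5.6]
opening: 0.158
```

Emit:
{"api": "servo_tool", "payload": {"rows": [[[0,0,0],-0.05,0.8],[[0,0,0],-0.1,0.8],[[0,0,0],-0.1,0.8],[[0,0,0],-0.1,0.8],[[0,0,0],-0.1,0.8]]}}

```text
clock: 15.12
eef_pos: [526.4, 53.7, 142.5]
tcp_rot: [-3.141, 0.0, 2.266]
contact_force: [-3.7, -2.2, 7.0]
opening: 0.16
```

Emit:
{"api": "servo_tool", "payload": {"rows": [[[0,0,0],-0.1,0.8],[[0,0,0],-0.1,0.8],[[0,0,0],-0.1,0.8],[[0,0,0],-0.1,0.8],[[0,0,0],-0.05,0.8]]}}

```text
clock: 15.53
eef_pos: [525.9, 53.5, 142.5]
tcp_rot: [-3.14, 0.001, 1.816]
contact_force: [-4.6, -2.3, 9.0]
opening: 0.155
```

Emit:
{"api": "servo_tool", "payload": {"rows": [[[0,0,0],-0.04,0.8],[[0,0,0],0,0.8],[[0,0,0],0,0.8]]}}

```text
clock: 15.78
eef_pos: [525.9, 53.5, 142.5]
tcp_rot: [-3.14, 0.001, 1.781]
contact_force: [-3.0, -2.4, 9.6]
opening: 0.156
```

```bash
python3 - <<'E'
from h import *
s=r.sense();p=s['eef_pos'];print(p,s['tcp_rot'],s['contact_force'],s['wrist_torque'],s['opening'],w2c(p))
f=cam('wrist');save('w12',f)
f=cam('side');save('s12',f)
E
```

```text
[525.87294519  53.49055772 142.49027116] [-3.14016708e+00  6.06002162e-04  1.78075867e+00] [-3.02001485 -2.39869986  9.61343604] [-0.44774774  0.74602282 -0.04187678] 0.15615931154510582 [-29.05535521  -8.58077557]
```

View pics/w12.png

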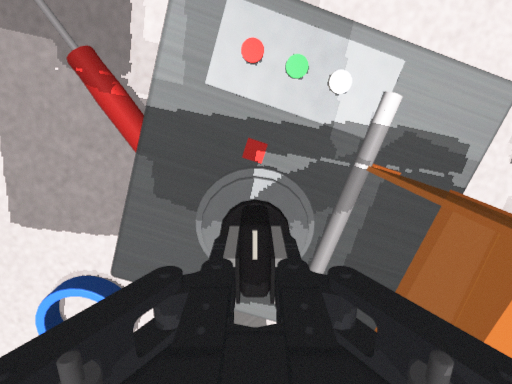

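View pics/s12.png

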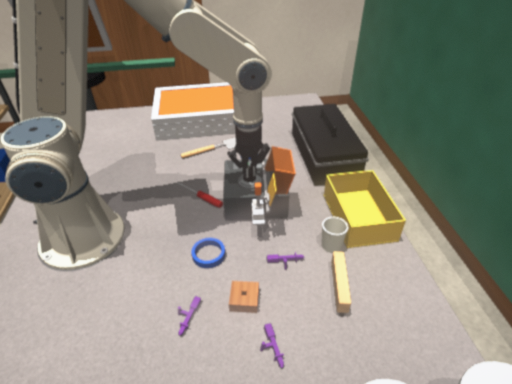

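Emit:
{"api": "servo_tool", "payload": {"rows": [[[0,0,0],0,1.6],[[0,0,0],0,2.4],[[0,0,0],0,3],[[0,0,0],0,3],[[0,0,0],0,3]]}}

```text
clock: 16.3
eef_pos: [526.5, 54.0, 142.0]
tcp_rot: [-3.141, -0.0, 1.781]
contact_force: [-0.1, 0.1, -0.2]
opening: 0.353
```

Emit:
{"api": "servo_tool", "payload": {"rows": [[[0,0,0.5],0,3],[[0,0,1.5],0,3],[[0,0,2.5],0,3],[[0,0,3],0,3],[[0,0,3],0,3]]}}

```text
clock: 16.72
eef_pos: [526.0, 53.9, 248.3]
tcp_rot: [-3.141, -0.0, 1.781]
contact_force: [-0.4, -0.1, 0.2]
opening: 0.352
```

Emit:
{"api": "servo_tool", "payload": {"rows": [[[-1,0,1.5],0,3],[[-1.5,0,0.5],0,3],[[-1,0,0],0,3],[[0,0,0],0,3],[[0,0,0],0,3]]}}

```text
clock: 17.13
eef_pos: [491.0, 54.0, 266.8]
tcp_rot: [-3.141, 0.0, 1.781]
contact_force: [0.1, 0.2, 0.4]
opening: 0.352
```

```bash
python3 - <<'E'
from h import *
s=r.sense();p=s['eef_pos'];print(p,s['tcp_rot'],s['contact_force'],s['opening'],w2c(p))
f=cam('wrist');save('w13',f)
W=cloud(f);P=w2c(W);Z=W[...,2]
m=(Z>153)&(Z<161)&(abs(P[...,0]+28)<30)&(abs(P[...,1]+8)<30)
Q=P[m];print(len(Q),Q.mean(0),cv2.minAreaRect(Q.astype(np.float32)))
red=(abs(Z-105)<5)&(f['frame'][...,0]>150)&(f['frame'][...,1]<70)&(np.hypot(P[...,0]+28,P[...,1]+8)<60); print('red',P[red].mean(0))
wh=m&(f['frame'].min(-1)>150); Q=P[wh]; print('white',len(Q),Q.mean(0),cv2.minAreaRect(Q.astype(np.float32)) if len(Q) else 0)
f=cam('side');save('s13',f)
W=cloud(f);P=w2c(W);Z=W[...,2];hsv=cv2.cvtColor(f['frame'],cv2.COLOR_RGB2HSV)
m=(hsv[...,0]>22)&(hsv[...,0]<35)&(hsv[...,1]>120)&(P[...,1]<-75)&(P[...,1]>-150)&(Z>112)&(abs(P[...,0]-25)<60)
Q=np.c_[P[m][:,0],Z[m]];print(len(Q),Q[:,0].min(),Q[:,0].max(),np.polyfit(Q[:,1]-109,Q[:,0]-20,1))
cv2.imwrite('pics/s13z.png',cv2.resize(f['frame'][130:250,190:320],None,fx=5,fy=5,interpolation=cv2.INTER_CUBIC)[:600,:,::-1])
E
```

```text
[491.04301997  53.98801624 266.82194283] [-3.14123445e+00  8.44858575e-06  1.78100164e+00] [0.10203171 0.17556633 0.41320813] 0.3517841346177811 [-63.72603548 -11.944566  ]
614 [-31.33649836  -6.89591071] ((-30.717531204223633, -7.669841766357422), (13.6021089553833, 37.61028289794922), 19.517602920532227)
red [-46.59514096  36.38552385]
white 29 [-33.76251551   2.02896624] ((-33.83982467651367, 2.371497631072998), (1.1203690767288208, 12.948698997497559), 20.050451278686523)
8 38.638711821349936 40.29401996647605 [-0.13673638 29.45247279]
```

View pics/w13.png

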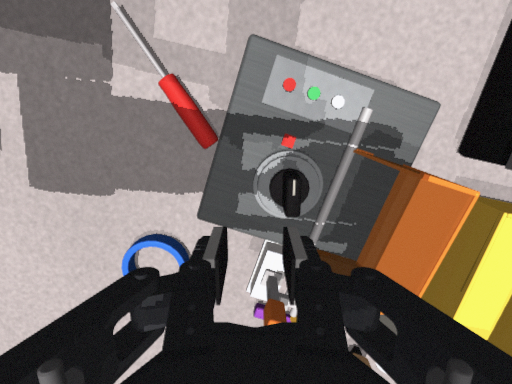

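View pics/s13z.png

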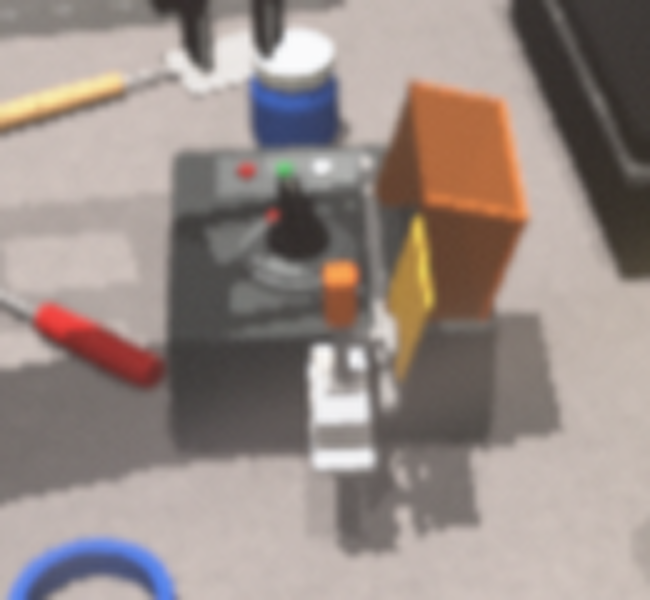

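The knob measures about 1.23 rad. The prop stands in the hole with the guard open, and the gripper is clear of everything.

```bash
python3 -c "
from rig import r
print(r.sign_off())"
```

```text
the job is handed in; nothing more can be done
None
```

The guard is propped open, the knob points at the red mark, and I handed the job in at about 17 s of the 61 s. Sign-off reports no verdict, so the results below are from my own last checks.

- **Prop:** I took the steel prop from its stand, hooked its crossbar under the yellow ear and swung the guard open. The foot then went into the hole with almost no resistance. The collar landed at the expected height, with about 11 N on the wrist. After I let go, the last side picture showed the prop still standing in the hole.
- **Guard:** The last pictures showed it well past vertical, roughly 1.8 rad judged by eye. My numeric fit of its angle had only 8 usable pixels and was worthless.
- **Knob:** I turned it clockwise from about 0.31 rad to about 1.23 rad, measured in the wrist camera after release (target 1.25 ± 0.12).
- **Clear of contact:** The gripper ended well above everything, with a wrist force near 0. I saw no bystander out of place in the pictures, but I did not measure their positions.

The cameras disagreed by about 2 mm in x, with the wrist camera reading lower than the fixed ones. I shifted the prop by about 2.4 mm before lowering it, to allow for its offset in the grip.

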